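# Start the screw cap of a sample pot without crossing its thread

### The arm

A 6-joint arm with a two-finger parallel gripper is mounted at the origin on the work surface. World frame = base frame: x ahead of the robot, y to its left, z up, the work surface at z = 0. Lengths are in m, angles in rad, forces in N, time in s.
With the tool pointing down it reaches from about 0.225 to 0.725 m from the base axis. Payload 3.1 kg.
Tool frame: the origin (TCP) lies at the very end of the fingers, on their centre line; the grasp point (between the pads) lies pinch_z behind it (pinch_z is the distance from the TCP to the grasp point, in m); z points along the fingers, y is the line along which they close (so a half turn about z gives the same grasp; the last joint's range is limited). The gripper opens to 85 mm and grips with 20 to 120 N. Pads are 22 mm wide; open, the fingers measure 114 mm over their backs; the gripper's body (76 mm by 85 mm) begins 54 mm behind the grasp point. The pads swing forward as they close: fully open they stand 13 mm farther back than shut.
Start: joints at [-1.266, 0.048, 0.099, 1.622, 0, 1.443], TCP at [0.22, -0.477, 0.231] pointing down, gripper open.
Joint ranges: [-2.91, 2.91], [-0.99, 1.94], [-1.21, 1.42], [-2.12, 2.29], [-1.49, 1.47], [-3.14, 3.14]. Speed limits (rad/s): [2.79, 2.79, 3.14, 3.14, 3.14, 3.14].

### API

Orientations are given as a 3x3 rotation matrix whose columns are the frame's x, y, z axes.
In Python, from cell import observe, capture, job_done, pinch_z gives the robot as it stands.
- The arm moves only by the tool jog_arm, never from a script. Its argument "commands" is a list that holds one entry, the list of rows, each a list of 5 numbers: the shift along the tool's x, y, z in cm, then the turn about the tool's z in rad, then the opening, from 0 (shut) to 1 (fully open). A call has 1 to 5 rows; each row shifts and turns the commanded pose from where the row before left it, along the tool's axes as they then stand; what a row does not reach is not made up. A row lasts 1/8 s, in which the tool goes at most 62.5 mm and 10.7 degrees, less where a joint would pass 70% of its speed; a pose out of reach is approached as far as the arm can. A call with a gripper value outside its range is refused whole. The fingers move at their own pace and stop on an object; the grip force is fixed at half the most. Time passes only in rows, so rows that do not move let the fingers close. It gives the time, the measured TCP pose, the force, the opening and the grip force at its end, in the units of the state.
- observe(): the state, without advancing time (a new reading comes with each control period).
- capture(name): name is "scene" or "top"; returns a dict with "img" (420x560x3 uint8, red, green, blue), "fx", "fy", "cx", "cy" (pixels), "distortion" ([k1, k2, p1, p2, k3] as OpenCV has them; the pictures are not rectified), "world_from_camera" (4x4, takes a point from camera to world coordinates). Camera axes: x right, y down, z forward; pixel columns grow to the right and rows downward; lengths in m; the calibration is good to about 2 mm. A picture is of the moment at which its call begins. There is no depth.
- job_done(): hands the job in; it is judged then, once.
The state is a dict: "clock": time; "joint_positions": joint angles; "joint_vel": joint speeds; "effort": joint torques, N m; "eef_pos": TCP position; "orientation": TCP orientation; "force": force on the tool from outside, world axes, zero at the start; "ft_torque": the same for the moment, N m; "finger_gap": finger opening in m; "grasp_force": force on a finger pad.
Only numpy, scipy, OpenCV 4.12 (cv2) and the standard library are available. Lean on these libraries where they do the work, as an engineer would, in place of code of your own. Each camera call takes 0.05 s, during which the arm holds its last target. There are 200 camera calls.

### The job

The yellow cap lies loose on its sample pot in the rack. Start its thread without crossing it: with a light push turn the cap backward (anticlockwise) until you feel it drop, then turn it forward (clockwise) one full turn from there, without forcing it. Do not tighten it further, as the sample has still to be checked: finish holding the cap there in the gripper, and leave everything else where it is.

Things in the scene. Friction and masses are not known exactly. Their poses are not given: they have to be found in the camera images.
- cap: Yellow ribbed screw cap, 57 mm across, 27 mm high, about 30 g, two lugs inside. It lies loose and level on the pot's mouth, 10 to 16 mm higher than the white caps beside it. Origin: centre of its open lower edge, 58.5 to 62 mm above the pot's origin at the start; z up. It stays where it has been turned to, and may be let go and taken again while turning.
- cap_top (a point): Centre of the yellow cap's flat top, 27 mm above its lower edge. Under a light downward push (3 to 10 N), turning backward (anticlockwise from above) makes the cap climb with the thread, for less than half a turn and 4 mm, until it drops some 4 mm within a few hundredths of a turn: its lugs have fallen off the starts of the thread.
- pot: Frosted sample pot under the yellow cap, 53 mm across, held fast in its seat on the rack: it neither turns nor lifts. Origin: centre of its underside, 16 mm above the table; z up. Where on it the thread starts cannot be seen. The cap's lower edge is 57.5 to 59 mm above this origin just after the drop, 49 to 50 mm one forward turn later, and 46.5 mm if screwed fully home (not wanted).
- pot_rim (a point): Centre of the rim of that pot, under the cap, 71 mm above its origin. The neck, 39 mm across, has a coarse right-hand thread: two starts half a turn apart, 9 mm per full turn, clockwise from above screws the cap down.
- rack: White stepped rack, 420 mm wide (y), fixed. Origin: underside, middle of its front ledge; x towards its back. The ledge, 105 mm deep, 16 mm high, has three pot seats 120 mm apart at x = 0. Behind it steps rise to 45 mm (from x = 52 mm), 70 mm (97 mm) and 105 mm (142 mm), with tubes up to 72, 131 and 205 mm high. The micro tubes nearest the pots stand 78 mm behind their row.
- closed_pot_1: Closed sample pot with a white cap, 57 mm across, 74 mm high, standing in a seat of the rack. Origin: centre of its underside. To be left alone.
- closed_pot_2: Closed sample pot with a white cap, 57 mm across, 74 mm high, standing in a seat of the rack. Origin: centre of its underside. To be left alone.
- stapler: Blue stapler, 150 by 34 by 53 mm, on the table. Origin: centre of its underside. To be left alone.
- marker: White marker pen with black cap, 144 mm long, 15 mm thick, lying. Origin: its underside. To be left alone.
- petri_dish: Closed round dish, 92 mm across, 16 mm high. Origin: centre of its underside. To be left alone.
- slide_box: Small box of glass slides, white with blue lid, 83 by 33 by 28 mm. Origin: centre of its underside. To be left alone.
- timer: White upright timer with red buttons, 22 by 66 by 62 mm. Origin: centre of its underside. To be left alone.
Things that resemble listed ones, but are neither listed nor needed, are in the scene too. There is more than one size of the cap; the job needs the middle-sized.

How it is judged:
On the way, in this order (a step that is already met when the one before it is completed fails the run):
1. the cap has been turned backward, riding up to the start of the thread (horizontal distance between cap and pot below 0.003 m and angle between cap's own z axis and vertical below 0.09 rad and z of cap in the frame of pot above 0.0612 m and angle between the x axis of cap and the x axis of pot, either way round below 0.4 rad).
2. the cap has dropped in at the start of the thread (horizontal distance between cap and pot below 0.003 m and angle between cap's own z axis and vertical below 0.09 rad and z of cap in the frame of pot between 0.057 and 0.0598 m and angle between the x axis of cap and the x axis of pot, either way round below 0.45 rad), for 0.05 s.
At the end, for the whole second after the job is handed in: Having ridden up to the thread's start and dropped in, the cap is one forward turn (within 0.8 rad) from the drop: lower edge 47.5 to 52 mm above the pot's underside, centred within 3 mm, level within 0.09 rad, at rest, the fingers gripping it (over 3 N) (horizontal distance between cap and pot below 0.003 m and angle between cap's own z axis and vertical below 0.09 rad and z of cap in the frame of pot between 0.0475 and 0.052 m and angle between the x axis of cap and the x axis of pot, either way round below 0.8 rad and contact force between the fingers and cap above 3 N and linear speed of cap below 0.01 m/s and angular speed of cap below 0.15 rad/s); the arm keeps its last pose, push and grip.
It fails at once if the cap is jammed down or forced on the thread (over 60 N between cap and pot) (contact force between cap and pot above 60 N).
It fails at once if another thing on the bench or rack has been moved by more than 15 mm (distance of any of closed_pot_1, closed_pot_2, stapler, marker, petri_dish, slide_box, timer from where it was at the start of the episode above 0.015 m).
It also fails if it takes over 67 s, if anything falls off the work surface, if the arm or the gripper's body presses on something with over 40 N, if the wrist force passes 120 N, or if a joint passes its speed limit or range.

## Working session

There is one attempt and no reset: what is moved stays moved. The work goes in short steps, Python scripts to look and compute and a tool call to move; the robot and the scene stay as the last step left them, time stands still between calls to the robot, and variables do not carry over. Pictures are saved under pics/ and viewed, at most 10 in all, crops included, and the job is handed in when it is done.

Besides the shell and the picture viewer there is one more tool, called after ">>>" as name(argument=value, ...), one argument or row to a line, values as JSON. jog_arm: Moves the arm, as the interface text tells. Its arguments: {"type":"object","properties":{"commands":{"type":"array","items":{"type":"array","items":{"type":"array","items":{"type":"number"}}}}},"required":["commands"]}

```bash
mkdir -p pics; ls
python3 - <<'E'
from cell import *
import cv2,numpy as np
print(pinch_z)
for n in("scene","top"):
    c=capture(n);cv2.imwrite(f"pics/{n}0.png",c["img"][:,:,::-1]);print(n,c["fx"],c["distortion"],np.round(c["world_from_camera"],3).tolist())
s=observe();print({k:np.round(v,3).tolist() for k,v in s.items()})
E
```

```text
pics
0.0187
scene 410.76215782808373 [-0.05896384  0.          0.          0.          0.        ] [[-0.143, 0.666, -0.732, 1.19], [0.99, 0.088, -0.114, 0.142], [-0.012, -0.74, -0.672, 0.797], [0.0, 0.0, 0.0, 1.0]]
top 519.2122432981231 [-0.1544383  0.         0.         0.         0.       ] [[0.022, -0.987, 0.159, 0.164], [-1.0, -0.026, -0.019, 0.021], [0.022, -0.159, -0.987, 1.726], [0.0, 0.0, 0.0, 1.0]]
{'clock': 0.1, 'joint_positions': [-1.266, 0.049, 0.098, 1.622, -0.0, 1.443], 'joint_vel': [0.002, -0.002, 0.003, 0.0, -0.0, -0.001], 'effort': [0.002, -33.985, 32.094, 0.016, -0.0, 0.0], 'eef_pos': [0.22, -0.476, 0.23], 'orientation': [[0.908, 0.419, -0.001], [0.419, -0.908, 0.002], [0.0, -0.002, -1.0]], 'force': [-0.535, -0.208, 0.948], 'ft_torque': [0.021, 0.002, 0.025], 'grasp_force': 0.0, 'finger_gap': 0.086}
```

View pics/top0.png

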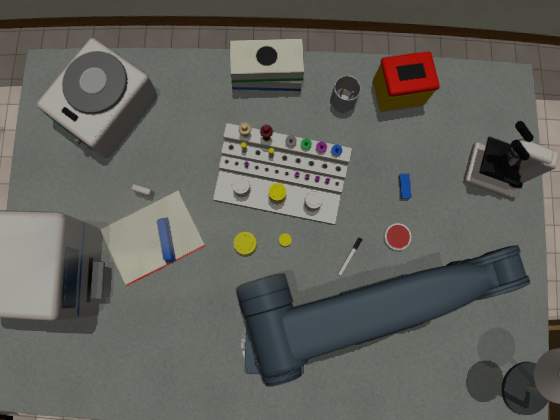

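View pics/scene0.png

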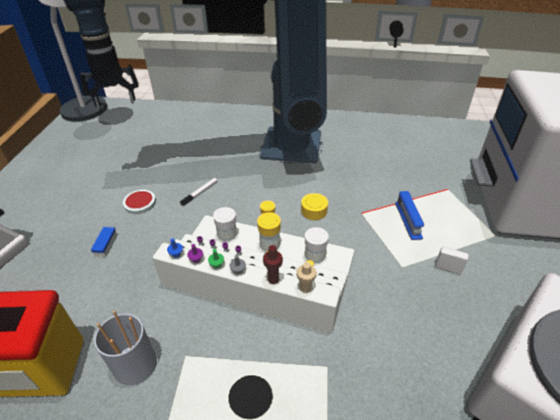

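The top view shows the target cap at about (277,192) on the rack, between white caps at (241,187) and (313,202). Loose decoys are at (245,243) and (285,240). In the scene view the target is at about (269,225).

```bash
cat > h.py <<'E'
from cell import *
import cv2,numpy as np
def ray(c,p):
    K=np.array([[c["fx"],0,c["cx"]],[0,c["fy"],c["cy"]],[0,0,1]])
    u=cv2.undistortPoints(np.float64([[p]]),K,np.float64(c["distortion"]))[0,0]
    T=np.array(c["world_from_camera"]);d=T[:3,:3]@np.r_[u,1];return T[:3,3],d/np.linalg.norm(d)
def plane(c,p,z):
    o,d=ray(c,p);return o+d*(z-o[2])/d[2]
def yellow(c,near,r=30):
    h=cv2.cvtColor(c["img"],cv2.COLOR_RGB2HSV);m=cv2.inRange(h,(20,130,60),(36,255,255))
    n,l,s,ce=cv2.connectedComponentsWithStats(m)
    i=min((i for i in range(1,n) if s[i,4]>40),key=lambda i:np.hypot(*(ce[i]-near)))
    q=cv2.findContours((l==i).astype(np.uint8),0,2)[0][0];q=cv2.convexHull(q);M=cv2.moments(q)
    return np.array([M["m10"],M["m01"]])/M["m00"],s[i]
E
python3 - <<'E'
from h import *
t=capture("top");s=capture("scene")
a,sa=yellow(t,(277,192));b,sb=yellow(s,(269,225));print(a,sa,b,sb)
for z in(.085,.0895,.094):print(z,plane(t,a,z),plane(s,b,z))
(o1,d1),(o2,d2)=ray(t,a),ray(s,b)
A=np.c_[d1,-d2];x=np.linalg.lstsq(A,o2-o1,rcond=None)[0];p=o1+d1*x[0];q=o2+d2*x[1];print("tri",p,q)
w=[plane(t,p,.08) for p in((241,187),(313,202))];print(w, (w[0]+w[1])/2)
big=cv2.resize(np.hstack([t["img"][150:230,220:340]]),None,fx=4,fy=4)[:,:,::-1]
b2=cv2.resize(s["img"][190:290,200:340],None,fx=4,fy=4)[:,:,::-1]
cv2.imwrite("pics/c1.png",np.hstack([cv2.copyMakeBorder(big[:,:240],0,80,0,0,0),b2]) if 0 else b2); cv2.imwrite("pics/c2.png",big)
E
```

```text
[277.0140056 192.1162465] [269 183  17  19 258] [268.19474412 218.84840941] [258 201  22  35 596]
0.085 [0.48507014 0.0043115  0.085     ] [ 0.4617574  -0.00099671  0.085     ]
0.0895 [0.48419067 0.00435863 0.0895    ] [ 4.66361906e-01 -9.00448872e-05  8.95000000e-02]
0.094 [0.48331119 0.00440575 0.094     ] [0.47096641 0.00081662 0.094     ]
tri [0.4813018  0.00451343 0.10428146] [0.48155445 0.00290149 0.10434772]
[array([0.49983438, 0.12101357, 0.08      ]), array([ 0.45671912, -0.11250897,  0.08      ])] [0.47827675 0.0042523  0.08      ]
```

View pics/c2.png

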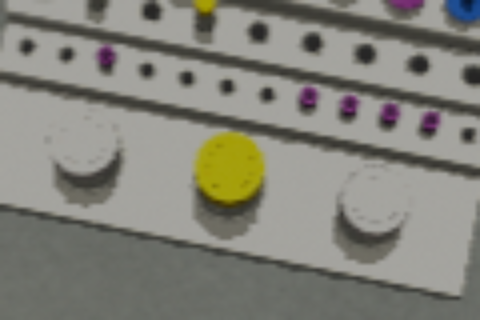

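View pics/c1.png

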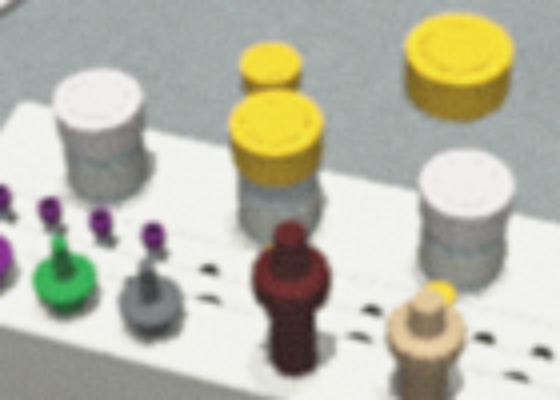

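The crops show the target cap clearly. In the scene view its outline touches the small decoy behind it, so I separate them by hand: the cap outline centre is at about (268.6, 224.3).

Run:
```python
from h import *
t=capture("top");s=capture("scene")
h=cv2.cvtColor(s["img"],cv2.COLOR_RGB2HSV);m=cv2.inRange(h,(20,130,60),(36,255,255));m[:213]=0
s2=dict(s);im=s["img"].copy();im[:213]=0;s2["img"]=im
b,sb=yellow(s2,(269,225));print(b,sb)
c=[sb[0]+(sb[2]-1)/2,sb[1]+(sb[3]-1)/2];print(c)
a,_=yellow(t,(277,192))
for z in(.0865,.0895,.1):print(z,plane(t,a,z),plane(s,c,z),plane(s,b,z))
(o1,d1),(o2,d2)=ray(t,a),ray(s,c)
x=np.linalg.lstsq(np.c_[d1,-d2],o2-o1,rcond=None)[0];print("tri",o1+d1*x[0],o2+d2*x[1])
for n in((241.,187.),(313.,202.)):
    h=cv2.cvtColor(t["img"],cv2.COLOR_RGB2HSV)
```

```text
[268.56969697 223.79676768] [258 213  22  23 440]
[np.float64(268.5), np.float64(224.0)]
0.0865 [0.48487225 0.00451896 0.0865    ] [0.48126311 0.00305828 0.0865    ] [0.48053652 0.00311191 0.0865    ]
0.0895 [0.48428576 0.00455003 0.0895    ] [0.48425685 0.00364686 0.0895    ] [0.48353334 0.00370027 0.0895    ]
0.1 [0.48223304 0.00465877 0.1       ] [0.49473495 0.00570692 0.1       ] [0.49402218 0.00575954 0.1       ]
tri [0.48426452 0.00455116 0.08960864] [0.48440093 0.00367519 0.08964438]
```

>>> jog_arm(
  commands=[
    [[4.4,-3.25,0,0,1],[4.4,-3.25,0,0,1],[4.4,-3.25,0,0,1],[4.4,-3.25,0,0,1],[4.4,-3.25,0,0,1]],
  ],
)

```text
clock: 0.92
eef_pos: [0.3524, -0.2353, 0.2314]
orientation: [[0.908, 0.419, 0.001], [0.419, -0.908, -0.0], [0.0, 0.001, -1.0]]
force: [1.6, -0.1, 0.1]
finger_gap: 0.0855
grasp_force: 0.0
```

>>> jog_arm(
  commands=[
    [[4.4,-3.25,0,0,1],[4.4,-3.25,0,0,1],[4.4,-3.25,0,0,1],[4.4,-3.25,0,0,1],[4.4,-3.25,0,0,1]],
  ],
)

```text
clock: 1.55
eef_pos: [0.484, 0.0047, 0.2314]
orientation: [[0.908, 0.42, 0.001], [0.42, -0.908, -0.0], [0.001, 0.001, -1.0]]
force: [-0.0, -0.8, 0.0]
finger_gap: 0.0854
grasp_force: 0.0
```

>>> jog_arm(
  commands=[
    [[0,0,0,-0.18,1],[0,0,0,-0.18,1],[0,0,0,-0.18,1],[0,0,0,-0.18,1],[0,0,0,-0.18,1]],
  ],
)

```text
clock: 2.17
eef_pos: [0.4832, 0.003, 0.2312]
orientation: [[0.23, 0.973, -0.0], [0.973, -0.23, -0.0], [-0.0, -0.0, -1.0]]
force: [0.2, -0.1, 0.1]
finger_gap: 0.0853
grasp_force: 0.0
```

>>> jog_arm(
  commands=[
    [[0,0,0,-0.18,1],[0,0,0,-0.18,1],[0,0,0,-0.18,1],[0,0,0,-0.18,1],[0,0,0,-0.18,1]],
  ],
)

```text
clock: 2.8
eef_pos: [0.4833, 0.003, 0.2313]
orientation: [[-0.619, 0.785, -0.0], [0.785, 0.619, 0.0], [0.0, -0.0, -1.0]]
force: [-1.1, -0.5, -0.6]
finger_gap: 0.0853
grasp_force: 0.0
```

>>> jog_arm(
  commands=[
    [[0,0,0,-0.18,1],[0,0,0,-0.18,1],[0,0,0,-0.18,1],[0,0,0,-0.18,1],[0,0,0,-0.18,1]],
  ],
)

```text
clock: 3.42
eef_pos: [0.4833, 0.003, 0.2312]
orientation: [[-1.0, 0.003, -0.0], [0.003, 1.0, -0.0], [0.0, -0.0, -1.0]]
force: [0.1, 0.3, -0.8]
finger_gap: 0.0855
grasp_force: 0.0
```

>>> jog_arm(
  commands=[
    [[0,0,0,-0.18,1],[0,0,0,-0.18,1],[0,0,0,-0.18,1],[0,0,0,-0.18,1],[0,0,0,0,1]],
  ],
)

```text
clock: 4.05
eef_pos: [0.4833, 0.003, 0.2313]
orientation: [[-0.759, -0.651, -0.0], [-0.651, 0.759, 0.0], [0.0, 0.0, -1.0]]
force: [-0.8, 0.3, 0.0]
finger_gap: 0.0854
grasp_force: 0.0
```

```bash
cat > st.py <<'E'
from cell import *
import numpy as np
s=observe();R=np.array(s["orientation"]);d=np.array([.4842,.0041])-s["eef_pos"][:2]
print("t",s["clock"],"p",np.round(s["eef_pos"],4),"j1,5,6",np.round(np.array(s["joint_positions"])[[0,4,5]],3),"F",np.round(s["force"],2),"T",np.round(s["ft_torque"],2),"gap",round(s["finger_gap"],4),"gf",s["grasp_force"],"z",np.round(R[:,2],3),"tool dxy cm",np.round(R[:2,:2].T@d*100,2))
E
python3 st.py
```

```text
t 4.05 p [0.4833 0.003  0.2313] j1,5,6 [-0.133 -0.    -0.842] F [-0.84  0.35  0.03] T [-0.03  0.02  0.04] gap 0.0854 gf 0.0 z [-0.  0. -1.] tool dxy cm [-0.14  0.02]
```

>>> jog_arm(
  commands=[
    [[-0.13,0.02,4,0,1],[0,0,4,0,1],[0,0,4,0,1],[0,0,3.3,0,1],[0,0,1.0,0,1]],
  ],
)

```text
clock: 4.68
eef_pos: [0.482, 0.0043, 0.0657]
orientation: [[-0.759, -0.651, -0.005], [-0.651, 0.759, 0.001], [0.003, 0.004, -1.0]]
force: [-0.6, 0.1, 0.6]
finger_gap: 0.0852
grasp_force: 0.0
```

>>> jog_arm(
  commands=[
    [[0,0,0,0,1],[0,0,0,0,0.6],[0,0,0,0,0.5],[0,0,0,0,0.5],[0,0,0,0,0.5]],
  ],
)

```text
clock: 5.3
eef_pos: [0.4859, 0.0038, 0.0705]
orientation: [[-0.758, -0.653, 0.004], [-0.653, 0.758, -0.001], [-0.003, -0.003, -1.0]]
force: [-1.6, 0.3, 5.8]
finger_gap: 0.055
grasp_force: 62.7
```

```bash
python3 st.py
python3 - <<'E'
from h import *
s=capture("scene");cv2.imwrite("pics/s2.png",cv2.resize(s["img"][150:290,180:360],None,fx=4,fy=4)[:,:,::-1])
E
```

```text
t 5.3 p [0.4859 0.0038 0.0705] j1,5,6 [-0.13   0.    -0.841] F [-1.62  0.33  5.75] T [ 0.02  0.04 -0.02] gap 0.055 gf 62.712126430124044 z [ 0.004 -0.001 -1.   ] tool dxy cm [0.11 0.14]
```

View pics/s2.png

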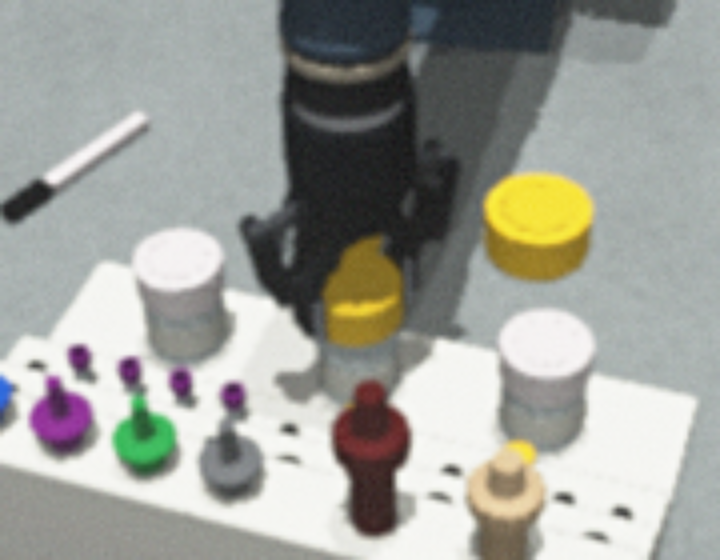

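>>> jog_arm(
  commands=[
    [[0,0,0,0,0.5],[0,0,0,0,0.5],[0,0,0,0,0.5]],
  ],
)

```text
clock: 5.72
eef_pos: [0.4859, 0.0038, 0.0705]
orientation: [[-0.758, -0.653, 0.004], [-0.653, 0.758, -0.001], [-0.003, -0.003, -1.0]]
force: [0.2, -0.1, 5.9]
finger_gap: 0.0552
grasp_force: 62.7
```

>>> jog_arm(
  commands=[
    [[0,0,0,-0.1,0.5],[0,0,0,-0.1,0.5],[0,0,0,0,0.5]],
  ],
)

```text
clock: 6.1
eef_pos: [0.4862, 0.0037, 0.0708]
orientation: [[-0.612, -0.791, 0.005], [-0.791, 0.612, -0.001], [-0.002, -0.004, -1.0]]
force: [-0.1, -0.0, 6.8]
finger_gap: 0.0549
grasp_force: 62.9
```

```bash
python3 st.py
```

```text
t 6.1 p [0.4862 0.0037 0.0708] j1,5,6 [-0.13  -0.    -1.042] F [-0.08 -0.03  6.82] T [0.01 0.02 0.04] gap 0.0549 gf 62.914821077138186 z [ 0.005 -0.001 -1.   ] tool dxy cm [0.09 0.18]
```

>>> jog_arm(
  commands=[
    [[0,0,-0.015,-0.12,0.5],[0,0,-0.015,-0.12,0.5],[0,0,-0.015,-0.12,0.5]],
  ],
)

```text
clock: 6.48
eef_pos: [0.4864, 0.0037, 0.0713]
orientation: [[-0.292, -0.956, 0.005], [-0.956, 0.292, -0.001], [-0.001, -0.005, -1.0]]
force: [0.5, 0.6, 6.7]
finger_gap: 0.0545
grasp_force: 62.9
```

```bash
python3 st.py
```

```text
t 6.475 p [0.4864 0.0037 0.0713] j1,5,6 [-0.13   0.    -1.405] F [0.51 0.63 6.67] T [ 0.05 -0.14 -0.07] gap 0.0545 gf 62.899342607706785 z [ 0.005 -0.001 -1.   ] tool dxy cm [0.03 0.23]
```

>>> jog_arm(
  commands=[
    [[0,0,-0.015,-0.12,0.5],[0,0,-0.015,-0.12,0.5],[0,0,-0.015,-0.12,0.5]],
  ],
)

```text
clock: 6.85
eef_pos: [0.4866, 0.0038, 0.0718]
orientation: [[0.064, -0.998, 0.006], [-0.998, -0.064, -0.0], [0.001, -0.006, -1.0]]
force: [1.0, 0.8, 6.2]
finger_gap: 0.0547
grasp_force: 62.9
```

>>> jog_arm(
  commands=[
    [[0,0,-0.015,-0.12,0.5],[0,0,-0.015,-0.12,0.5],[0,0,-0.015,-0.12,0.5]],
  ],
)

```text
clock: 7.22
eef_pos: [0.4865, 0.004, 0.0721]
orientation: [[0.411, -0.911, 0.006], [-0.911, -0.411, 0.0], [0.002, -0.005, -1.0]]
force: [0.9, 1.0, 5.1]
finger_gap: 0.0552
grasp_force: 62.8
```

>>> jog_arm(
  commands=[
    [[0,0,0,-0.12,0.5],[0,0,0,-0.12,0.5],[0,0,0,-0.12,0.5]],
  ],
)

```text
clock: 7.6
eef_pos: [0.486, 0.0034, 0.0709]
orientation: [[0.706, -0.708, 0.004], [-0.708, -0.706, -0.001], [0.004, -0.002, -1.0]]
force: [2.0, -0.7, 1.2]
finger_gap: 0.055
grasp_force: 63.1
```

>>> jog_arm(
  commands=[
    [[0,0,0.1,0,0.5],[0,0,0.1,0,0.5],[0,0,0,0,0.5]],
  ],
)

```text
clock: 7.98
eef_pos: [0.4859, 0.0038, 0.0685]
orientation: [[0.703, -0.711, 0.004], [-0.711, -0.703, -0.0], [0.003, -0.002, -1.0]]
force: [6.1, -0.4, 1.8]
finger_gap: 0.0549
grasp_force: 63.2
```

>>> jog_arm(
  commands=[
    [[0,0,0.1,0,0.5],[0,0,0.05,0,0.5],[0,0,0,0,0.5]],
  ],
)

```text
clock: 8.35
eef_pos: [0.4859, 0.0038, 0.0683]
orientation: [[0.703, -0.711, 0.004], [-0.711, -0.703, -0.0], [0.003, -0.003, -1.0]]
force: [3.0, 0.1, 7.9]
finger_gap: 0.0551
grasp_force: 63.7
```

```bash
python3 st.py
```

```text
t 8.35 p [0.4859 0.0038 0.0683] j1,5,6 [-0.13   0.    -2.481] F [2.95 0.13 7.94] T [-0.04 -0.7  -0.02] gap 0.0551 gf 63.73459065333009 z [ 0.004 -0.    -1.   ] tool dxy cm [-0.14  0.1 ]
```

>>> jog_arm(
  commands=[
    [[0,0,0,0.1,0.5],[0,0,0.015,0.15,0.5],[0,0,0.022,0.15,0.5],[0,0,0.022,0.15,0.5]],
  ],
)

```text
clock: 8.85
eef_pos: [0.4857, 0.0038, 0.0675]
orientation: [[0.224, -0.975, 0.004], [-0.975, -0.224, -0.0], [0.001, -0.004, -1.0]]
force: [3.3, -0.1, 6.8]
finger_gap: 0.0549
grasp_force: 63.7
```

```bash
python3 st.py
```

```text
t 8.85 p [0.4857 0.0038 0.0675] j1,5,6 [-0.13   0.    -1.927] F [ 3.3  -0.09  6.82] T [-0.02 -0.68  0.18] gap 0.0549 gf 63.73167470097542 z [ 0.004 -0.    -1.   ] tool dxy cm [-0.06  0.14]
```

>>> jog_arm(
  commands=[
    [[0,0,0.022,0.15,0.5],[0,0,0.022,0.15,0.5],[0,0,0.022,0.15,0.5],[0,0,0.022,0.15,0.5],[0,0,0.022,0.15,0.5]],
  ],
)

```text
clock: 9.48
eef_pos: [0.4853, 0.004, 0.0664]
orientation: [[-0.501, -0.866, 0.003], [-0.866, 0.501, -0.0], [-0.001, -0.003, -1.0]]
force: [0.5, -0.0, 8.6]
finger_gap: 0.0549
grasp_force: 63.9
```

>>> jog_arm(
  commands=[
    [[0,0,0.022,0.15,0.5],[0,0,0.022,0.15,0.5],[0,0,0.022,0.15,0.5],[0,0,0.022,0.15,0.5],[0,0,0.022,0.15,0.5]],
  ],
)

```text
clock: 10.1
eef_pos: [0.4848, 0.0043, 0.0653]
orientation: [[-0.956, -0.292, 0.002], [-0.292, 0.956, 0.0], [-0.002, -0.0, -1.0]]
force: [0.6, 1.9, 9.7]
finger_gap: 0.0546
grasp_force: 63.9
```

```bash
python3 st.py
```

```text
t 10.1 p [0.4848 0.0043 0.0653] j1,5,6 [-0.13   0.001 -0.427] F [0.56 1.89 9.71] T [ 0.22 -0.16  0.17] gap 0.0546 gf 63.90507347881794 z [ 0.002  0.    -1.   ] tool dxy cm [0.07 0.  ]
```

>>> jog_arm(
  commands=[
    [[0,0,0.015,0.15,0.5],[0,0,0.015,0.15,0.5],[0,0,0.015,0.15,0.5],[0,0,0.015,0.15,0.5],[0,0,0.02,0.15,0.5]],
  ],
)

```text
clock: 10.72
eef_pos: [0.4847, 0.0046, 0.0643]
orientation: [[-0.899, 0.438, 0.002], [0.438, 0.899, 0.001], [-0.001, 0.002, -1.0]]
force: [0.6, 2.3, 9.2]
finger_gap: 0.0548
grasp_force: 63.8
```

>>> jog_arm(
  commands=[
    [[0,0,0.02,0.15,0.5],[0,0,0.02,0.15,0.5],[0,0,0.02,0.15,0.5],[0,0,0.02,0.15,0.5],[0,0,0.02,0.15,0.5]],
  ],
)

```text
clock: 11.35
eef_pos: [0.4851, 0.0046, 0.0632]
orientation: [[-0.359, 0.933, 0.002], [0.933, 0.359, 0.001], [0.0, 0.003, -1.0]]
force: [2.4, 1.8, 7.7]
finger_gap: 0.0547
grasp_force: 63.7
```

```bash
python3 st.py
```

```text
t 11.35 p [0.4851 0.0046 0.0632] j1,5,6 [-1.300e-01  1.000e-03  1.073e+00] F [2.44 1.79 7.75] T [ 0.38 -0.49  0.2 ] gap 0.0547 gf 63.72544214129448 z [ 0.002  0.001 -1.   ] tool dxy cm [-0.01 -0.1 ]
```

>>> jog_arm(
  commands=[
    [[0,0,-0.1,0,0.85],[0,0,-0.05,0,0.85],[0,0,0,0,0.85],[0,0,0,0,0.85],[0,0,0,-0.15,0.85]],
  ],
)

```text
clock: 11.98
eef_pos: [0.4838, 0.004, 0.0627]
orientation: [[-0.502, 0.865, -0.001], [0.865, 0.502, 0.0], [0.001, -0.001, -1.0]]
force: [0.4, -0.5, 0.6]
finger_gap: 0.0728
grasp_force: 0.0
```

>>> jog_arm(
  commands=[
    [[0,0,0,-0.18,0.85],[0,0,0,-0.18,0.85],[0,0,0,-0.18,0.85],[0,0,0,-0.18,0.85],[0,0,0,-0.18,0.85]],
  ],
)

```text
clock: 12.6
eef_pos: [0.4839, 0.004, 0.0628]
orientation: [[-0.99, 0.142, -0.001], [0.142, 0.99, 0.0], [0.001, -0.0, -1.0]]
force: [0.5, -0.5, 0.5]
finger_gap: 0.0726
grasp_force: 0.0
```

>>> jog_arm(
  commands=[
    [[0,0,0,0,0.85],[0,0,0,0,0.85]],
  ],
)

```text
clock: 12.85
eef_pos: [0.484, 0.004, 0.0629]
orientation: [[-0.989, 0.151, -0.0], [0.151, 0.989, 0.0], [0.0, -0.0, -1.0]]
force: [0.6, -0.1, 0.7]
finger_gap: 0.0728
grasp_force: 0.0
```

```bash
python3 st.py
```

```text
t 12.85 p [0.484  0.004  0.0629] j1,5,6 [-0.13  -0.     0.021] F [ 0.56 -0.09  0.72] T [-0.    0.    0.03] gap 0.0728 gf 0.0 z [-0.  0. -1.] tool dxy cm [-0.02  0.02]
```

>>> jog_arm(
  commands=[
    [[-0.12,0,0,0,0.85],[0,0,0,0,0.5],[0,0,0,0,0.5],[0,0,0,0,0.5],[0,0,0,0,0.5]],
  ],
)

```text
clock: 13.48
eef_pos: [0.4858, 0.0037, 0.0635]
orientation: [[-0.989, 0.148, 0.001], [0.148, 0.989, -0.0], [-0.001, -0.0, -1.0]]
force: [0.1, -0.6, 2.0]
finger_gap: 0.0548
grasp_force: 63.0
```

```bash
python3 st.py
```

```text
t 13.475 p [0.4858 0.0037 0.0635] j1,5,6 [-0.13  -0.     0.018] F [ 0.07 -0.64  2.02] T [-0.03 -0.13  0.07] gap 0.0548 gf 62.95413225889206 z [ 0.001 -0.    -1.   ] tool dxy cm [0.17 0.01]
```

>>> jog_arm(
  commands=[
    [[0,0,0.06,0.15,0.5],[0,0,0.022,0.15,0.5],[0,0,0.022,0.15,0.5],[0,0,0.022,0.15,0.5],[0,0,0.022,0.15,0.5]],
  ],
)

```text
clock: 14.1
eef_pos: [0.4856, 0.0038, 0.0623]
orientation: [[-0.619, 0.786, 0.001], [0.786, 0.619, -0.0], [-0.0, 0.0, -1.0]]
force: [-0.6, -0.4, 4.0]
finger_gap: 0.055
grasp_force: 63.2
```

>>> jog_arm(
  commands=[
    [[0,0,0.022,0.15,0.5],[0,0,0.022,0.15,0.5],[0,0,0.022,0.15,0.5],[0,0,0.022,0.15,0.5],[0,0,0.022,0.15,0.5]],
  ],
)

```text
clock: 14.72
eef_pos: [0.4856, 0.004, 0.0612]
orientation: [[0.083, 0.997, 0.001], [0.997, -0.083, 0.0], [0.0, 0.001, -1.0]]
force: [-1.0, -0.3, 3.6]
finger_gap: 0.0547
grasp_force: 63.2
```

```bash
python3 st.py
```

```text
t 14.725 p [0.4856 0.004  0.0612] j1,5,6 [-0.13   0.     1.523] F [-1.   -0.31  3.61] T [0.05 0.15 0.1 ] gap 0.0547 gf 63.157228510826826 z [ 0.001  0.    -1.   ] tool dxy cm [ 0.   -0.14]
```

>>> jog_arm(
  commands=[
    [[0,0,0.022,0.15,0.5],[0,0,0.022,0.15,0.5],[0,0,0.022,0.15,0.5],[0,0,0.022,0.15,0.5],[0,0,0.022,0.15,0.5]],
  ],
)

```text
clock: 15.35
eef_pos: [0.4858, 0.0038, 0.0602]
orientation: [[0.74, 0.673, 0.001], [0.673, -0.74, -0.0], [0.001, 0.001, -1.0]]
force: [0.3, -0.7, 4.3]
finger_gap: 0.0549
grasp_force: 63.1
```

>>> jog_arm(
  commands=[
    [[0,0,0.022,0.15,0.5],[0,0,0.022,0.15,0.5],[0,0,0.022,0.15,0.5],[0,0,0.02,0.13,0.5],[0,0,0,0,0.5]],
  ],
)

```text
clock: 15.98
eef_pos: [0.4859, 0.0039, 0.0593]
orientation: [[0.987, 0.163, 0.001], [0.163, -0.987, 0.0], [0.001, -0.0, -1.0]]
force: [-0.6, 0.6, 4.6]
finger_gap: 0.0547
grasp_force: 63.2
```

>>> jog_arm(
  commands=[
    [[0,0,0,0,0.5],[0,0,0,0,0.5]],
  ],
)

```text
clock: 16.23
eef_pos: [0.4859, 0.0039, 0.0593]
orientation: [[0.986, 0.164, 0.001], [0.164, -0.986, 0.0], [0.001, 0.0, -1.0]]
force: [0.2, -0.4, 5.4]
finger_gap: 0.0546
grasp_force: 63.2
```

```bash
python3 st.py;  python3 - <<'E'
from h import *
s=capture("scene");cv2.imwrite("pics/s3.png",cv2.resize(s["img"][150:290,180:360],None,fx=4,fy=4)[:,:,::-1])
E
```

```text
t 16.225 p [0.4859 0.0039 0.0593] j1,5,6 [-0.13   0.     2.847] F [ 0.25 -0.36  5.44] T [ 0.13  0.05 -0.05] gap 0.0546 gf 63.21903895586729 z [ 0.001  0.    -1.   ] tool dxy cm [-0.16 -0.05]
```

View pics/s3.png

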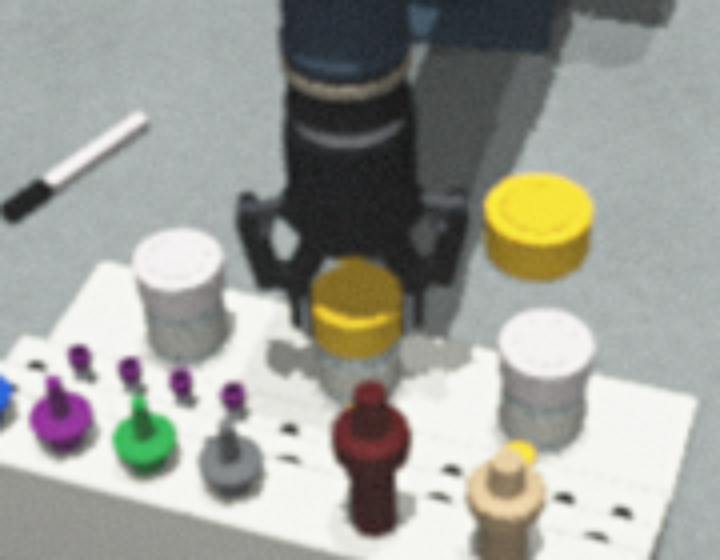

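The cap is held level and gripped, with its lower edge at about 49 mm. The neighbouring pots have not moved.

```bash
python3 -c "
from cell import *
print(job_done())"
```

```text
the job is handed in; nothing more can be done
None
```

I turned the yellow cap backward until it dropped about 4 mm, then forward about one full turn with a push under 10 N. I handed the job in with the gripper still holding the cap; the verdict wasn't shown to me.

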